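Lock the filled chopper dock

TASK

One of the two chopper docks on the kitchen island has the glass bowl with the green lid standing on it; the other is empty under its grey dust cap. Turn the lock collar of the dock with the bowl fully home, clockwise by its brass tab, so that the tab stands over the red mark. Leave the bowl standing in its place, leave the other dock's collar as it is and do not disturb the other things.

Things in the scene. Friction and masses are not known exactly. Their poses are not given: they have to be found in the camera images.
- dock_a: fixed round chopper dock: grey foot 200 mm across, 30 mm high, with a drum 50 mm high that carries bowl or cap. Around the drum top is a black collar ring (156 mm outside, 128 inside, 50 to 70 mm high) with one brass tab. Origin: underside centre, on the collar's vertical axis; its -x side roughly faces the robot. A red stop pin, 64 mm high, 86 mm from the axis, is just past the red mark
- collar_a (a joint): angle of lock collar A: 0 at the open mark, grows clockwise seen from above, 1.15 rad at the middle of the red locked mark, hard stop at 1.19; it is stiff and stays where it is left (about 3 N at the tab)
- collar_a_tab (a point): on collar A's brass tab, an upright radial plate 12 mm thick, 95 to 135 mm from the dock's axis and 52 to 105 mm above the table, joined to the ring by a low arm. This point (turns with the collar) is at its top edge, mid-thickness, 115 mm from the axis, 105 mm above the table. It turns clockwise, seen from above, to lock
- dock_a_mark (a point): red locked mark of dock A: a radial red strip 26 mm wide on the grey foot, centred 87 mm from the dock's axis, 33 mm above the table. Locked: the brass tab stands over its middle. The narrow white strip on the other side is the open mark
- dock_b: fixed round chopper dock: grey foot 200 mm across, 30 mm high, with a drum 50 mm high that carries bowl or cap. Around the drum top is a black collar ring (156 mm outside, 128 inside, 50 to 70 mm high) with one brass tab. Origin: underside centre, on the collar's vertical axis; its -x side roughly faces the robot. A red stop pin, 64 mm high, 86 mm from the axis, is just past the red mark
- collar_b (a joint): angle of lock collar B: 0 at the open mark, grows clockwise seen from above, 1.15 rad at the middle of the red locked mark, hard stop at 1.19; it is stiff and stays where it is left (about 3 N at the tab)
- collar_b_tab (a point): on collar B's brass tab, an upright radial plate 12 mm thick, 95 to 135 mm from the dock's axis and 52 to 105 mm above the table, joined to the ring by a low arm. This point (turns with the collar) is at its top edge, mid-thickness, 115 mm from the axis, 105 mm above the table. It turns clockwise, seen from above, to lock
- dock_b_mark (a point): red locked mark of dock B: a radial red strip 26 mm wide on the grey foot, centred 87 mm from the dock's axis, 33 mm above the table. Locked: the brass tab stands over its middle. The narrow white strip on the other side is the open mark
- bowl: clear glass chopper bowl with a green lid and small green knob, 112 mm across, 65 mm high, 0.5 kg, standing loose inside the collar of one of the docks (which one varies); its top is 115 mm above the table. Origin: centre of its underside, z up
- cap: flat round grey dust cap, 100 mm across, 12 mm thick, lying on the other, empty dock. Origin: centre of its underside
- mug: blue mug, 76 mm across, 85 mm high, bystander; origin: centre of its underside
- mill: dark wooden pepper mill, 56 mm across, 160 mm high, bystander; origin: centre of its underside
- spatula: spatula with wooden handle, 280 mm long, lying on the table, bystander; origin: near its middle, x along it
- tin: green tin can, 60 mm across, 100 mm high, bystander; origin: centre of its underside
- jar: amber jar, 70 mm across, 90 mm high, bystander; origin: centre of its underside
- pinch: small white bowl, 80 mm across, 35 mm high, bystander; origin: centre of its underside
Not all that is in view belongs to the job. Several things have the shape of the bowl; the one meant has the colours described above.

How it is judged (in metres and radians):
At the end, for the whole second after the job is handed in: The collar of the dock with the bowl is at rest within 0.12 rad of the red mark or at its stop; the bowl is upright (0.1 rad), at rest, within 20 mm of its start and of that dock's axis; the other collar's tab is within 20 mm, every other thing within 30 mm of its start (((horizontal distance between bowl and dock_a below 0.02 m and value of joint collar_a above 1.03 rad and velocity of joint collar_a between -0.05 and 0.05 rad/s and distance of collar_b_tab from where it was at the start of the episode below 0.02 m) or (horizontal distance between bowl and dock_b below 0.02 m and value of joint collar_b above 1.03 rad and velocity of joint collar_b between -0.05 and 0.05 rad/s and distance of collar_a_tab from where it was at the start of the episode below 0.02 m)) and angle between bowl's own z axis and vertical below 0.1 rad and linear speed of bowl below 0.02 m/s and distance of bowl from where it was at the start of the episode below 0.02 m and distance of each of mug, mill, spatula, tin, jar, pinch, cap from where it was at the start of the episode below 0.03 m); the robot touches nothing.
It fails at once if the bowl is tipped by more than 0.3 rad (angle between bowl's own z axis and vertical above 0.3 rad).
It fails at once if the tab of the empty dock's collar is moved by more than 20 mm ((horizontal distance between bowl and dock_a below 0.05 m and distance of collar_b_tab from where it was at the start of the episode above 0.02 m) or (horizontal distance between bowl and dock_b below 0.05 m and distance of collar_a_tab from where it was at the start of the episode above 0.02 m)).
It fails at once if a bystander or the dust cap is moved by more than 30 mm (distance of any of mug, mill, spatula, tin, jar, pinch, cap from where it was at the start of the episode above 0.03 m).
It also fails if it takes over 35 s, if anything falls off the work surface, if the arm or the gripper's body presses on something with over 40 N, if the wrist force passes 120 N, or if a joint passes its speed limit or range.

ROBOT

A 6-joint arm with a two-finger parallel gripper is mounted at the origin on the work surface. World frame = base frame: x ahead of the robot, y to its left, z up, the work surface at z = 0. Lengths are in mm, angles in rad, forces in N, time in s.
With the tool pointing down it reaches from about 350 to 725 mm from the base axis. Payload 6 kg.
Tool frame: the origin (TCP) lies midway between the tips of the shut fingers; the grasp point (between the pads) lies 19 mm behind it; z points along the fingers, y is the line along which they close (so a half turn about z gives the same grasp; the last joint's range is limited). The gripper opens to 85 mm and grips with 20 to 120 N. Pads are 22 mm wide; open, the fingers measure 114 mm over their backs; the gripper's body (76 mm by 85 mm) begins 54 mm behind the grasp point. The pads swing forward as they close: fully open they stand 13 mm farther back than shut.
Start: joints at [-1.001, 0.04, 0.085, 0, -1.615, -0.334], TCP at [140.183, -583.371, 231.261] pointing down, gripper open.
Joint ranges: [-2.56, 2.56], [-1.29, 2.01], [-1.08, 1.49], [-3.29, 1.98], [-2.81, -0.18], [-2.99, 2.99]. Speed limits (rad/s): [2.57, 2.57, 3.01, 3.14, 3.14, 3.14].

INTERFACE

Orientations are given as a unit quaternion [w, x, y, z].
In Python, from station import manip, snapshot, get_calibration, workorder, models gives the robot as it stands. The module is installed in compiled form; this text tells all that it offers.
- The arm moves only by the shell command python3 -m pendant 'ROWS'. ROWS is JSON, a list of rows, each a list of 7 numbers: the shift along the tool's x, y, z in units of 0.04 m (1.0 is 0.04 m), then the turn, a rotation vector about the tool's x, y, z in units of 4 degrees (1.0 is 4 degrees), then the opening, from -1 (shut) to 1 (fully open). In form: [[x, y, z, ax, ay, az, hand], ...]. A call has 1 to 5 rows; each row shifts and turns the commanded pose from where the row before left it, along the tool's axes as they then stand; what a row does not reach is not made up. A row lasts 1/8 s, in which the tool goes at most 62.5 mm and 10.7 degrees, less where a joint would pass 70% of its speed; a pose out of reach is approached as far as the arm can. A call with a number of a shift or a turn outside -1 to 1 is refused whole. A call with a gripper value outside its range is refused whole. The fingers move at their own pace and stop on an object; the grip force is fixed at half the most. Time passes only in rows, so rows that do not move let the fingers close. It gives the time, the measured TCP pose, the force, the opening and the grip force at its end, in the units of the state.
- manip.read_state(): the state, without advancing time (a new reading comes with each control period).
- snapshot(name): name is "side" or "top" or "wrist"; returns the picture (400x640x3 uint8, red, green, blue); there is no depth.
- get_calibration(name): a dict with "intrinsics" (3x3 intrinsics, pixels), "xyz" and "orientation" of the camera in the world; the wrist camera has in their place "mount" (4x4, takes a point from camera to tool coordinates, whose origin is the TCP and whose axes are the flange's). Camera axes: x right, y down, z forward; pixel columns grow to the right and rows downward; lengths in mm; the calibration is good to about 2 mm. A picture is of the moment at which its call begins: read the wrist's pose just before it. get_calibration takes no time and is no camera call.
- workorder.finish_job(): hands the job in; it is judged then, once.
Trained networks look in the newest picture that a camera, given by its name, has taken for a name from the list of things; names that differ only in an ending like _2 or _b are one class to them, and where a whole thing is asked for, a point or a joint stands for the part that bears it (a point fixed in the world has none). Each returns a list of dicts, best first, with "p" (0 to 1); they miss things now and then, are a little off and sometimes report something else, mostly with a low value. They report only what shows in the picture. A call takes as long as a camera call. They do not tell look-alikes from the thing itself.
- models.find_in(camera, name): "point" ([x, y, z] in mm, in world coordinates, good to about 4 mm: the middle of the surface that is visible of it).
- models.regions_of(camera, name): "region" (400x640 bool, what is visible of it).
- models.landmark_of(camera, name): "point" ([x, y, z] in mm, in world coordinates, good to about 4 mm: a listed point, or the origin of a listed thing).
The state is a dict: "time": time; "joint_pos": joint angles; "qvel": joint speeds; "effort": joint torques, N m; "eef_pos": TCP position; "eef_rot": TCP orientation; "wrist_force": force on the tool from outside, world axes, zero at the start; "torque": the same for the moment, N m; "grip_width": opening from 0.0 (shut) to 1.0 (fully open); "grip_force": force on a finger pad.
Only numpy, scipy, OpenCV 4.12 (cv2) and the standard library are available. Lean on these libraries where they do the work, as an engineer would, in place of code of your own. Each camera call takes 0.05 s, during which the arm holds its last target. There are 200 camera calls.

## Working session

There is one attempt and no reset: what is moved stays moved. The work goes in short steps, Python scripts to look and compute and a shell command to move; the robot and the scene stay as the last step left them, time stands still between calls to the robot, and variables do not carry over. Pictures are saved under pics/ and viewed, at most 10 in all, crops included, and the job is handed in when it is done.

```bash
mkdir -p pics; python3 - <<'E'
from station import *
import cv2
for c in("top","side"):
    im=snapshot(c); cv2.imwrite(f"pics/{c}0.png",im[:,:,::-1])
    for n in("dock_a","collar_a_tab","dock_a_mark","bowl","cap","mug","mill","tin","jar","pinch","spatula"):
        print(c,n,[(round(d["p"],2),[round(float(v)) for v in d["point"]]) for d in models.landmark_of(c,n)])
    k=get_calibration(c);print(k)
s=manip.read_state();print(s)
E
```

```text
top dock_a [(0.93, [613, -241, -1]), (0.88, [550, 222, -3])]
top collar_a_tab [(0.88, [437, 245, 109])]
top dock_a_mark [(0.67, [507, 305, 33])]
top bowl [(0.92, [366, -331, 2]), (0.82, [827, -196, 2]), (0.67, [628, -31, 2]), (0.62, [616, -242, 50]), (0.57, [551, 228, 46]), (0.56, [344, -179, 2])]
top cap [(0.96, [551, 226, 46]), (0.66, [511, -302, 104])]
top mug [(0.89, [660, 423, -2])]
top mill [(0.59, [614, -242, 49]), (0.5, [776, -25, -6])]
top tin [(0.88, [665, -422, -3])]
top jar []
top pinch [(0.85, [423, 0, -3])]
top spatula [(0.92, [549, -522, -2]), (0.7, [550, 227, 49])]
{'intrinsics': array([[396.9741295 ,   0.        , 315.07391701],
       [  0.        , 396.9741295 , 203.02686067],
       [  0.        ,   0.        ,   1.        ]]), 'xyz': array([ 483.5228745 ,  -22.37359204, 1397.02277225]), 'orientation': array([-0.02627571,  0.71312032, -0.70021278,  0.02170382])}
side dock_a [(0.95, [548, 222, 1]), (0.64, [610, -239, 1])]
side collar_a_tab [(0.79, [437, 244, 107]), (0.57, [607, -241, 3])]
side dock_a_mark [(0.68, [507, 297, 31])]
side bowl [(0.97, [824, -195, 1]), 
[... 720 characters left out ...]
'time': 1.2, 'joint_pos': array([-1.00129330e+00,  4.02324396e-02,  8.48160957e-02,  9.41482469e-06,
       -1.61550529e+00, -3.33709996e-01]), 'qvel': array([ 0.00095704, -0.00062563,  0.00018435, -0.00097509,  0.00080775,
       -0.00043478]), 'effort': array([ 2.00275031e-04, -3.67929339e+01,  3.47437406e+01,  6.93274185e+00,
       -8.91715699e-04,  4.33729826e-05]), 'eef_pos': array([ 140.18751991, -583.37709807,  231.25353031]), 'eef_rot': array([-3.15748848e-05, -1.17623377e-01,  9.93058275e-01,  5.43218701e-05]), 'wrist_force': array([-0.07360438,  0.36637822,  0.18317541]), 'torque': array([-0.01056838, -0.04153419,  0.0009668 ]), 'grip_force': 0.0, 'grip_width': 0.9987522434729023}
```

View pics/top0.png

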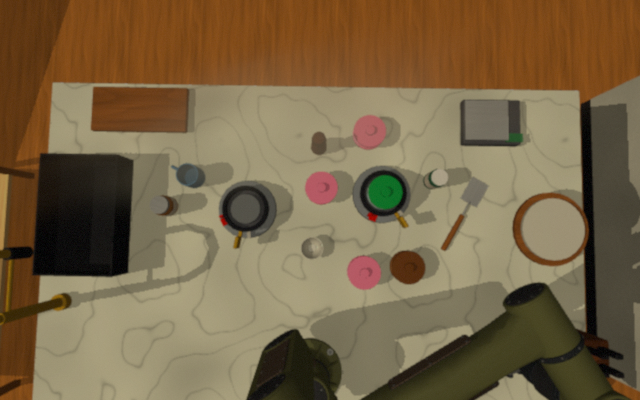

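View pics/side0.png

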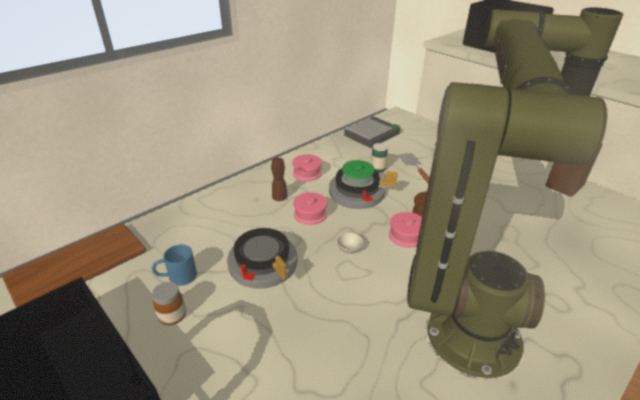

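```bash
python3 -c "
import cv2
im=cv2.imread('pics/top0.png')
cv2.imwrite('pics/crop0.png',cv2.resize(im[90:290,290:490],None,fx=3,fy=3,interpolation=cv2.INTER_CUBIC))"
```

```text
(no output)
```

View pics/crop0.png

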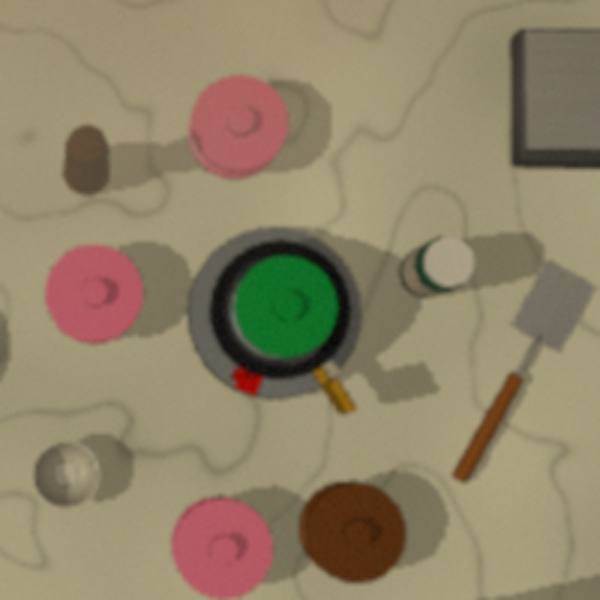

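```bash
cat > h.py <<'E'
from station import *
import numpy as np
from scipy.spatial.transform import Rotation as R
def ray(c,u,v,z):
    k=get_calibration(c);q=k["orientation"];M=R.from_quat([q[1],q[2],q[3],q[0]]).as_matrix()
    d=M@np.linalg.inv(k["intrinsics"])@[u,v,1];o=k["xyz"];return o+d*(z-o[2])/d[2]
E
python3 - <<'E'
from h import *
import cv2
im=snapshot("top").astype(int);r,g,b=im[...,0],im[...,1],im[...,2]
W=np.zeros(r.shape,bool);W[150:240,345:420]=1
def cen(m,z):
    ys,xs=np.nonzero(m&W);print(len(xs),xs.mean(),ys.mean(),ray("top",xs.mean(),ys.mean(),z))
cen((g>r+40)&(g>b+30),115)
cen((r>g+80)&(r>120),33)
cen((r>b+60)&(g>b+30)&(r<g+80),105)
for n in("collar_a_tab","dock_a_mark"):
  for _ in range(1): print([(d["p"],d["point"].round() if hasattr(d["point"],"round") else d["point"]) for d in models.landmark_of("top",n)])
E
```

```text
928 385.0915948275862 191.5948275862069 [ 611.80218104 -239.41380045  115.        ]
45 371.8 217.0222222222222 [ 531.52324558 -208.29067963   33.        ]
85 401.1764705882353 220.1529411764706 [ 520.56217324 -293.90463511  105.        ]
[(0.9, [436.6, 245.2, 104.6])]
[(0.78, [508.3, 302.5, 31.7])]
```

The lidded bowls are at top pixels: green (385,192), which stands on a dock; pink (370,131), (321,187) and (364,272); brown (407,267). The enlarged crop shows that only the green one sits inside a collar, and it matches the description. Its dock axis is about (612,-240). The tab is at pixel (401,220), about 31° towards -y from the dock's robot side. The red mark is at (372,217), about 20° towards +y. I'll push the tab from its -y side with the fingers shut.

```bash
python3 -m pendant '[[-1,0.33,0,0,0,0,-1],[-1,0.33,0,0,0,0,-1],[-1,0.33,0,0,0,0,-1],[-1,0.33,0,0,0,0,-1],[-1,0.33,0,0,0,0,-1]]'
python3 -m pendant '[[-1,0.33,0,0,0,0,-1],[-1,0.33,0,0,0,0,-1],[-1,0.33,0,0,0,0,-1],[-1,0.33,0,0,0,0,-1],[-1,0.33,0,0,0,0,-1]]'
python3 -m pendant '[[-1,0.33,0,0,0,-1,-1],[0,0,0,0,0,-1,-1],[0,0,0,0,0,-1,-1],[0,0,0,0,0,-1,-1],[0,0,0,0,0,-0.5,-1]]'
```

```text
time: 1.98
eef_pos: [320.3, -471.6, 231.4]
eef_rot: [0.0, -0.118, 0.993, -0.0]
wrist_force: [0.2, -0.7, 0.8]
grip_width: 0.005
grip_force: 0.0
time: 2.6
eef_pos: [499.4, -360.7, 231.4]
eef_rot: [0.0, -0.118, 0.993, -0.0]
wrist_force: [0.2, -0.6, -1.0]
grip_width: 0.0
grip_force: 0.0
time: 3.22
eef_pos: [534.1, -339.4, 231.2]
eef_rot: [-0.0, -0.272, 0.962, 0.0]
wrist_force: [1.0, -0.7, 1.1]
grip_width: -0.0
grip_force: 0.0
```

```bash
python3 -m pendant '[[0,0,1,0,0,0,-1],[0,0,1,0,0,0,-1],[0,0,1,0,0,0,-1],[0,0,0.95,0,0,0,-1],[0,0,0,0,0,0,-1]]'
python3 - <<'E'
from h import *
import cv2
a=snapshot("wrist");b=snapshot("side")
cv2.imwrite("pics/w1.png",np.hstack([cv2.resize(a,(400,250)),cv2.resize(b[120:245,290:490],(400,250))])[:,:,::-1])
E
```

```text
time: 3.85
eef_pos: [532.0, -338.5, 69.7]
eef_rot: [-0.003, -0.271, 0.963, 0.002]
wrist_force: [0.2, -0.0, 1.1]
grip_width: -0.002
grip_force: 0.0
```

View pics/w1.png

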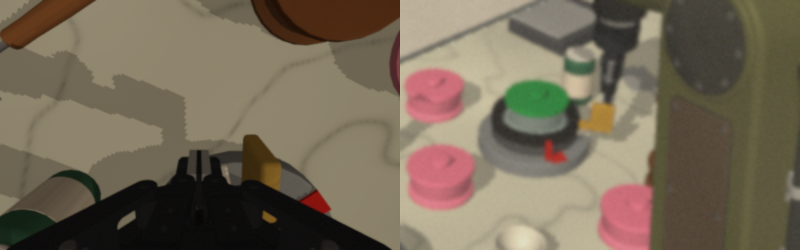

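The wrist view shows the shut fingers at (200,160), the brass tab at (258,170) on their right and the red mark beyond it at (310,200), so they are on the correct side.

```bash
python3 -m pendant '[[0,0.3,0,0,0,0,-1],[0,0.3,0,0,0,0,-1],[0,0,0,0,0,0,-1]]'
python3 -m pendant '[[0.03,0.21,0,0,0,1,-1],[0.03,0.21,0,0,0,1,-1],[0.03,0.21,0,0,0,1,-1],[0.03,0.21,0,0,0,1,-1],[0.03,0.21,0,0,0,1,-1]]'
python3 -m pendant '[[0.03,0.21,0,0,0,1,-1],[0.03,0.21,0,0,0,1,-1],[0.03,0.21,0,0,0,1,-1],[0.03,0.21,0,0,0,1,-1],[0,0,0,0,0,0,-1]]'
python3 - <<'E'
from h import *
import cv2
a=snapshot("wrist");b=snapshot("side");c=snapshot("top")
cv2.imwrite("pics/w2.png",np.hstack([cv2.resize(x,(400,250)) for x in(a,b[120:245,290:490])]+[])[:,:,::-1])
for k in("side","top","wrist"):
  for n in("collar_a_tab","bowl"): print(k,n,[(round(d["p"],2),[round(float(v)) for v in d["point"]]) for d in models.landmark_of(k,n)])
E
```

```text
time: 4.32
eef_pos: [521.7, -318.2, 74.6]
eef_rot: [0.001, -0.272, 0.962, -0.0]
wrist_force: [0.7, 0.7, 0.9]
grip_width: 0.002
grip_force: 0.0
time: 4.95
eef_pos: [500.2, -283.2, 74.4]
eef_rot: [0.001, -0.099, 0.995, -0.001]
wrist_force: [3.2, -2.7, 0.4]
grip_width: 0.004
grip_force: 1.3
time: 5.58
eef_pos: [491.6, -249.8, 73.8]
eef_rot: [0.0, 0.038, 0.999, 0.0]
wrist_force: [-0.3, 1.0, 0.9]
grip_width: -0.001
grip_force: 0.0
side collar_a_tab [(0.85, [437, 245, 104]), (0.27, [663, -419, -1])]
side bowl [(0.94, [824, -192, 2]), (0.92, [358, -328, -2]), (0.84, [626, -28, -2]), (0.8, [344, -180, 2]), (0.6, [616, -238, 48]), (0.34, [422, -1, 0])]
top collar_a_tab [(0.6, [441, 245, 104])]
top bowl [(0.95, [828, -196, 3]), (0.94, [627, -28, 3]), (0.75, [611, -243, 49]), (0.68, [555, 229, 46]), (0.64, [344, -179, -1]), (0.61, [369, -331, 2])]
wrist collar_a_tab []
wrist bowl [(0.81, [627, -31, 1])]
```

View pics/w2.png

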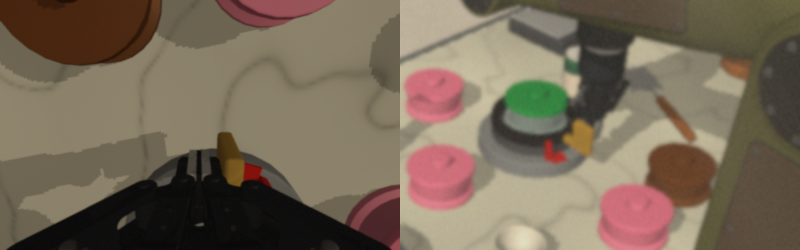

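The tab moved with the fingers: in the wrist view it is at (230,155), just short of the red mark at (253,175). I'll go on in small steps until the stop is felt.

```bash
python3 -m pendant '[[0.03,0.21,0,0,0,1,-1],[0.03,0.21,0,0,0,1,-1],[0.03,0.21,0,0,0,1,-1],[0,0,0,0,0,0,-1]]'
python3 -m pendant '[[0.01,0.1,0,0,0,0.5,-1],[0,0,0,0,0,0,-1]]'
python3 - <<'E'
from h import *
import cv2
a=snapshot("wrist");b=snapshot("side")
cv2.imwrite("pics/w3.png",np.hstack([cv2.resize(x,(400,250)) for x in(a,b[120:245,290:490])]+[])[:,:,::-1])
E
```

```text
time: 6.52
eef_pos: [491.6, -224.5, 73.3]
eef_rot: [-0.0, 0.143, 0.99, 0.0]
wrist_force: [0.8, 0.8, -1.2]
grip_width: 0.003
grip_force: 0.0
time: 6.78
eef_pos: [492.1, -221.0, 73.3]
eef_rot: [-0.0, 0.16, 0.987, -0.0]
wrist_force: [-1.2, -0.4, -0.8]
grip_width: -0.001
grip_force: 0.5
```

View pics/w3.png

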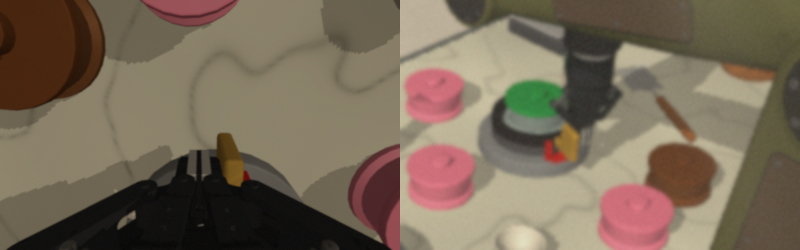

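The tab now covers part of the red mark; in the wrist view only a sliver at (246,178) still shows. I'll keep pushing in small steps.

```bash
python3 -m pendant '[[0.01,0.1,0,0,0,0.5,-1],[0,0,0,0,0,0,-1]]'
python3 -m pendant '[[0.01,0.07,0,0,0,0.4,-1],[0,0,0,0,0,0,-1]]'
```

```text
time: 7.12
eef_pos: [492.9, -217.0, 73.2]
eef_rot: [-0.0, 0.177, 0.984, -0.0]
wrist_force: [-2.6, -0.8, 0.9]
grip_width: -0.002
grip_force: 0.9
time: 7.38
eef_pos: [493.6, -214.0, 73.2]
eef_rot: [-0.0, 0.192, 0.981, 0.0]
wrist_force: [-2.1, -0.8, 0.7]
grip_width: 0.0
grip_force: 1.2
```

```bash
python3 -m pendant '[[0.01,0.07,0,0,0,0.4,-1],[0,0,0,0,0,0,-1]]'
python3 -m pendant '[[0.01,0.06,0,0,0,0.3,-1],[0,0,0,0,0,0,-1]]'
```

```text
time: 7.62
eef_pos: [494.2, -211.5, 73.2]
eef_rot: [-0.0, 0.206, 0.979, -0.0]
wrist_force: [-3.3, -3.5, 0.3]
grip_width: -0.004
grip_force: 2.2
time: 7.88
eef_pos: [493.9, -211.2, 73.2]
eef_rot: [-0.001, 0.216, 0.976, -0.002]
wrist_force: [-4.6, -11.2, -0.7]
grip_width: -0.002
grip_force: 6.7
```

The force rose to about 12 N and the tool stopped moving, so the collar is at its hard stop. I'll back off, lift and check.

```bash
python3 -m pendant '[[0,-0.3,0,0,0,0,-1],[0,-0.4,0,0,0,0,-1],[0,0,-1,0,0,0,-1],[0,0,-1,0,0,0,-1],[0,0,-1,0,0,0,-1]]'
python3 -m pendant '[[1,0,-0.5,0,0,0,-1],[1,0,0,0,0,0,-1],[1,0,0,0,0,0,-1],[0,0,0,0,0,0,-1],[0,0,0,0,0,0,-1]]'
python3 - <<'E'
from h import *
import cv2
b=snapshot("side");c=snapshot("top")
cv2.imwrite("pics/w4.png",np.hstack([cv2.resize(x,(400,250)) for x in(c[140:240,310:470],b[120:245,290:490])]+[])[:,:,::-1])
for k in("side","top"):
  for n in("collar_a_tab","bowl"): print(k,n,[(round(d["p"],2),[round(float(v)) for v in d["point"]]) for d in models.landmark_of(k,n)])
E
```

```text
time: 8.5
eef_pos: [483.4, -234.6, 194.8]
eef_rot: [0.001, 0.216, 0.976, 0.0]
wrist_force: [0.9, 0.9, -0.0]
grip_width: 0.004
grip_force: 0.0
time: 9.12
eef_pos: [374.8, -183.9, 213.6]
eef_rot: [0.001, 0.215, 0.977, 0.0]
wrist_force: [-0.2, 0.6, -0.5]
grip_width: -0.001
grip_force: 0.0
side collar_a_tab [(0.9, [438, 245, 105])]
side bowl [(0.93, [824, -190, 0]), (0.85, [628, -32, 0]), (0.75, [359, -326, 0]), (0.69, [612, -236, 50]), (0.65, [343, -182, 3]), (0.52, [523, -211, 36]), (0.16, [504, -192, 108])]
top collar_a_tab [(0.63, [437, 244, 107])]
top bowl [(0.86, [630, -34, 0]), (0.74, [614, -243, 50]), (0.7, [827, -197, -1]), (0.63, [367, -329, -1]), (0.6, [344, -178, 1])]
```

View pics/w4.png

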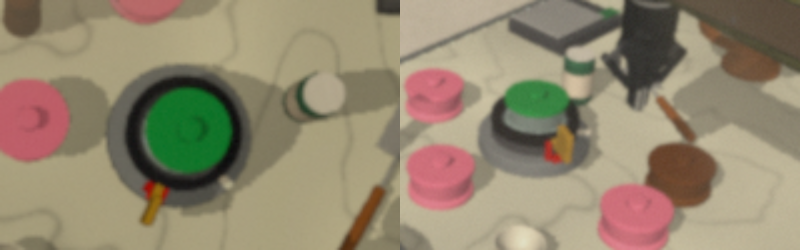

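The tab at (152,205) stands over the red mark at (157,188). The bowl is still centred at (612,-240), and the other tab is at (437,245) as before.

```bash
python3 -c "
from station import workorder;print(workorder.finish_job())"
```

```text
the job is handed in; nothing more can be done
None
```

I turned the collar of the dock with the green-lidded bowl clockwise to its hard stop, with the tab over the red mark, and handed the job in; the bowl and the other dock's collar measured unmoved within a few mm, and no verdict was returned.

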